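Take the long test panel out from under its spring finger

ROBOT

A 6-joint arm with a two-finger parallel gripper is mounted at the origin on a cart in front of the work surface, level with it; the furniture and walls round the work are solid. World frame = base frame: x ahead of the robot, y to its left, z up, the work surface at z = 0. Lengths are in m, angles in rad, forces in N, time in s.
With the tool pointing down it reaches from about 0.35 to 0.975 m from the base axis. Payload 4.9 kg.
Tool frame: the origin (TCP) lies at the very end of the fingers, on their centre line; the grasp point (between the pads) lies 19 mm behind it; z points along the fingers, y is the line along which they close (so a half turn about z gives the same grasp; the last joint's range is limited). The gripper opens to 85 mm and grips with 20 to 120 N. Pads are 22 mm wide; open, the fingers measure 114 mm over their backs; the gripper's body (76 mm by 85 mm) begins 54 mm behind the grasp point. The pads swing forward as they close: fully open they stand 13 mm farther back than shut.
Start: joints at [-1.314, 0.053, 1.613, -0, 1.476, -0.119], TCP at [0.229, -0.581, 0.231] pointing down, gripper open.
Joint ranges: [-3.01, 3.01], [-1.01, 2.22], [0.06, 2.58], [-1.02, 4.17], [0.09, 2.62], [-3.14, 3.14]. Speed limits (rad/s): [2.57, 2.57, 3.14, 3.14, 3.14, 3.14].

INTERFACE

Orientations are given as a rotation vector (axis times angle).
In Python, from station import get_obs, get_image, finish_job gives the robot as it stands. The module is installed in compiled form; this text tells all that it offers.
- The arm moves only by the tool carry_out, never from a script. Its argument "rows" is a list of rows, each a list of 7 numbers: the turn, a rotation vector about the tool's x, y, z as a fraction of full scale, then the shift along the tool's x, y, z as a fraction of full scale, then the closure, from -1 (fully open) to 1 (shut). A call has 1 to 5 rows; each row is the pose to reach, as a shift and turn from the pose commanded when the call began, along the tool's axes at that moment, turning the shorter way round; what a row does not reach only later rows make up. Full scale, the value 1, is 300 mm for a shift and pi rad for a turn. A row lasts 1/10 s, in which the tool goes at most 50 mm and 8.59 degrees, less where a joint would pass 70% of its speed; a pose out of reach is approached as far as the arm can. A call with a number of a shift or a turn outside -1 to 1 is refused whole. A call with a gripper value outside its range is refused whole. The fingers move at their own pace and stop on an object; "force" is the grip in N (left out, the last holds). Time passes only in rows, so rows that repeat a pose let the fingers close. It gives the time, the measured TCP pose, the force, the opening and the grip force at its end, in the units of the state.
- get_obs(): the state, without advancing time (a new reading comes with each control period).
- get_image(name): name is "scene" or "top" or "wrist"; returns a dict with "img" (400x640x3 uint8, blue, green, red), "mtx" (3x3 intrinsics, pixels), "R" (3x3) and "t" (3): a world point X has camera coordinates R X + t. Camera axes: x right, y down, z forward; pixel columns grow to the right and rows downward; lengths in m; the calibration is good to about 2 mm. A picture is of the moment at which its call begins. There is no depth.
- finish_job(): hands the job in; it is judged then, once.
The state is a dict: "t": time; "q": joint angles; "dq": joint speeds; "effort": joint torques, N m; "tool_pos": TCP position; "tool_rot": TCP orientation; "contact_force": force on the tool from outside, world axes, zero at the start; "wrist_torque": the same for the moment, N m; "opening": finger opening in m; "grip_force": force on a finger pad.
Only numpy, scipy, OpenCV 4.12 (cv2) and the standard library are available. Lean on these libraries where they do the work, as an engineer would, in place of code of your own. Each camera call takes 0.05 s, during which the arm holds its last target. There are 200 camera calls.

TASK

Two small panel holders stand on the worktop, each with a test panel under a spring-loaded hold-down finger. On the holder with the longer panel, push the finger's upright ball lever back, away from the panel, until the finger swings up and stays up by itself; then take the long panel out and set it down flat in the middle of the empty fibre board beside the holders (lower it, do not drop it) and let go. Leave that finger up, and leave the other holder and its short panel as they are.

Things in the scene. Friction and masses are not known exactly. Their poses are not given: they have to be found in the camera images.
- long_panel_center (a point): centre (half-way up) of the long plain aluminium test panel, 90 x 44 x 5 mm, 90 g, with an 8 mm hanging hole near its free end; x along its 90 mm length, y across its 44 mm width, z up. It lies on panel_holder, top at z 27 mm, its +x end under the finger.
- panel_holder: fixed grey-painted holder with the long panel. Origin under the centre of the bed; x along it towards the hinge, y across, z up. Base plate 56 mm wide, 10 thick, x -70 to +80. Bed 80 x 28 mm, top at z 22 mm: the panel overhangs it 8 mm on both long sides, 12 mm free below. Side pins up to z 25 mm at x +-36, y +-26 mm; end stop at x +47 mm; hinge cheeks up to z 44 mm at x 53 to 71 mm.
- finger (a joint): hold-down finger of panel_holder, rad: 0 = down, rubber nose pressing the panel with about 9 N at the holder's x +30 mm; grows as it rises. Hinge axis = holder's y, at its x +62, z +37 mm. Over-centre spring: below 0.65 it springs back down, beyond it swings up by itself and stays at about 1.65, nose then at x 47 to 57, z up to 72 mm.
- lever_ball (a point): centre of the 18 mm black ball on the finger's upright lever (7 mm rod standing on the hinge, turning with the finger): with the finger down at the holder's x +62, z +97 mm. Pushed in the holder's +x direction, about 7 N some 45 mm above the hinge, it lifts the finger; with the finger up it lies back, level, beyond the holder's hinge end.
- drying_board: fixed grey fibre board, 180 (x) x 190 (y) x 12 mm, empty, on the right of the holders; origin under its centre, top 12 mm higher.
- short_panel_center (a point): centre of the short aluminium panel, 58 x 44 x 5 mm, without hole, under the finger of the other, identical holder; not to be moved.
- other_finger (a joint): hold-down finger of the other holder, rad: 0 = down on the short panel; not to be lifted.

How it is judged:
On the way, in this order (a step that is already met when the one before it is completed fails the run):
1. the finger is up while the long panel still lies in its holder (value of joint finger above 1.2 rad and z of long_panel_center in the frame of panel_holder below 0.032 m and distance of long_panel_center from where it was at the start of the episode below 0.02 m), for 0.2 s.
2. the long panel, still gripped, is brought down to within 20 mm of the board (contact force between the fingers and long_panel above 0.5 N and horizontal distance between long_panel_center and drying_board below 0.07 m and z of long_panel_center in the frame of drying_board below 0.0345 m).
At the end, for the whole second after the job is handed in: The long panel lies flat (within 7 degrees), right side up and at rest on the fibre board, its centre within 40 mm of the board's centre, released; its finger stands up (over 1.2 rad); the other finger is down (under 0.15 rad) on the short panel, which is within 10 mm of where it was (horizontal distance between long_panel_center and drying_board below 0.04 m and z of long_panel_center in the frame of drying_board between 0.011 and 0.019 m and angle between long_panel_center's own z axis and vertical below 0.12 rad and linear speed of long_panel below 0.02 m/s and value of joint finger above 1.2 rad and value of joint other_finger below 0.15 rad and distance of short_panel_center from where it was at the start of the episode below 0.01 m); the robot touches nothing.
It fails at once if the other holder's finger is lifted (value of joint other_finger above 0.3 rad).
It fails at once if the short panel is shifted (distance of short_panel_center from where it was at the start of the episode above 0.015 m).
It also fails if it takes over 45 s, if anything falls off the work surface, if the arm or the gripper's body presses on something with over 40 N, if the wrist force passes 120 N, or if a joint passes its speed limit or range.

## Working session

There is one attempt and no reset: what is moved stays moved. The work goes in short steps, Python scripts to look and compute and a tool call to move; the robot and the scene stay as the last step left them, time stands still between calls to the robot, and variables do not carry over. Pictures are saved under pics/ and viewed, at most 10 in all, crops included, and the job is handed in when it is done.

Besides the shell and the picture viewer there is one more tool, called after "Emit:" as name(argument=value, ...) on one line, values as JSON. carry_out: Moves the arm, as the interface text tells. Shift numbers are shares of 300 mm and turn numbers shares of pi rad, none past 1 either way. Its arguments: {"type":"object","properties":{"rows":{"type":"array"},"force":{"type":"number"}},"required":["rows"]}

```bash
mkdir -p pics; cat > h.py <<'E'
import numpy as np, cv2
from station import *
def ray(c,u,v):
    R=np.array(c["R"]);t=np.array(c["t"]);d=R.T@np.linalg.solve(np.array(c["mtx"]),[u,v,1.]);return -R.T@t,d
def onz(c,u,v,z):
    o,d=ray(c,u,v);return o+d*(z-o[2])/d[2]
def proj(c,X):
    p=np.array(c["mtx"])@(np.array(c["R"])@np.array(X)+np.array(c["t"]));return p[:2]/p[2]
E
python3 - <<'E'
from h import *
import pickle
for n in ("top","scene"):
    c=get_image(n);cv2.imwrite(f"pics/{n}0.png",c["img"]);pickle.dump(c,open(n+"0.pkl","wb"))
    R=np.array(c["R"]);print(n,-R.T@np.array(c["t"]))
o=get_obs();print(o["t"],o["tool_pos"],o["tool_rot"])
E
```

```text
top [ 0.40039171 -0.19166053  0.9353444 ]
scene [-0.05653208 -0.68334438  0.45842869]
0.1 [ 0.22925815 -0.58082658  0.23017514] [-3.08445398e+00 -5.86559653e-01  1.71883902e-04]
```

View pics/top0.png

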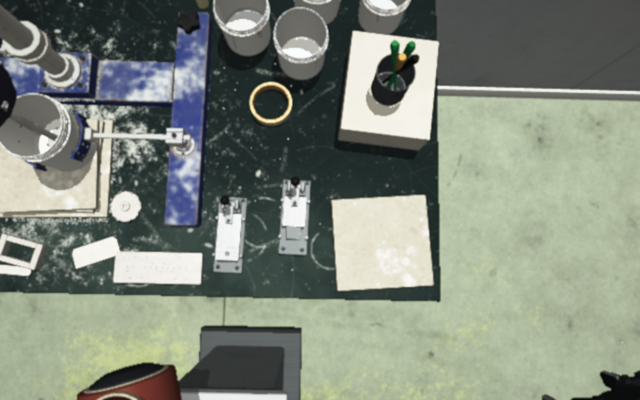

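View pics/scene0.png

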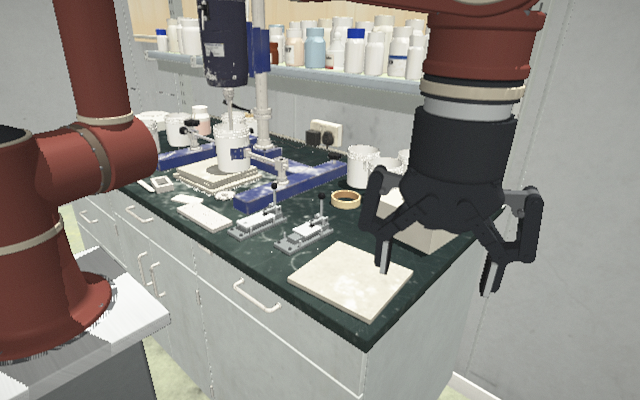

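The top view has the holders at about (229,235) and (294,216), and the board at (383,242). Levers are at the far (+x) ends. I'll crop in to tell which panel is longer.

```bash
python3 - <<'E'
from h import *
import pickle
c=pickle.load(open("top0.pkl","rb"))
a=cv2.resize(c["img"][165:295,195:445],None,fx=3.2,fy=3.2,interpolation=cv2.INTER_CUBIC)
cv2.imwrite("pics/crop0.png",a)
for p in [(229,235),(294,216),(383,242),(325,0)]:print(p,onz(c,*p,0.02))
g=c["img"];m=(g.min(2)>120).astype(np.uint8)
m[:,:205]=0;m[:180]=0;m[297:]=0;m[:,440:]=0
for k in cv2.findContours(m,0,2)[0]:
    if cv2.contourArea(k)>100:
        r=cv2.minAreaRect(k);b=cv2.boxPoints(r);print(r);z=.012 if r[0][0]>330 else .027
        P=np.array([onz(c,*q,z) for q in b]);print(P.round(4).tolist(),P.mean(0).round(4), [np.linalg.norm(P[i]-P[i-1]).round(4) for i in(1,2)])
E
```

```text
(229, 235) [ 0.45061284 -0.0372952   0.02      ]
(294, 216) [ 0.49110851 -0.16411697  0.02      ]
(383, 242) [ 0.44366707 -0.34102634  0.02      ]
(325, 0) [ 0.95335526 -0.21724824  0.02      ]
((228.63235473632812, 234.27940368652344), (30.1417236328125, 75.16255950927734), 4.39870548248291)
[[0.3808, -0.0065, 0.027], [0.5272, -0.0102, 0.027], [0.524, -0.0696, 0.027], [0.3777, -0.0646, 0.027]] [ 0.4525 -0.0377  0.027 ] [np.float64(0.1464), np.float64(0.0595)]
((382.011474609375, 242.1801300048828), (91.79192352294922, 96.69683837890625), 86.34777069091797)
[[0.527, -0.2371, 0.012], [0.5442, -0.4321, 0.012], [0.3621, -0.4413, 0.012], [0.3462, -0.2515, 0.012]] [ 0.4449 -0.3405  0.012 ] [np.float64(0.1958), np.float64(0.1823)]
((293.6465759277344, 217.0086212158203), (29.126123428344727, 73.34381103515625), 3.3664605617523193)
[[0.4179, -0.1332, 0.027], [0.5626, -0.137, 0.027], [0.5606, -0.1949, 0.027], [0.4158, -0.1898, 0.027]] [ 0.4892 -0.1637  0.027 ] [np.float64(0.1448), np.float64(0.058)]
```

View pics/crop0.png

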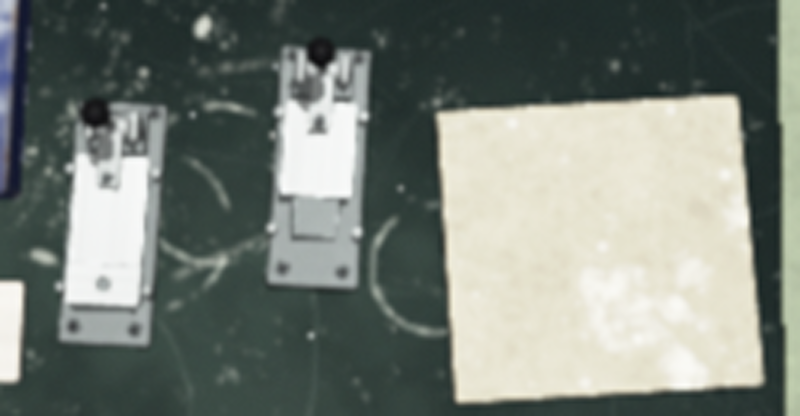

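Left holder has the long panel (hole visible near crop (103,283)), with its ball at crop (95,112). The right holder has the short panel. Now the exact numbers.

```bash
cat >> h.py <<'E'
from scipy.spatial.transform import Rotation as Ro
def rel(pos,yaw,o=None):
    "numbers for a tool-down pose at pos with tool x at world yaw (rad)"
    o=o or get_obs();R0=Ro.from_rotvec(o["tool_rot"])
    T=Ro.from_matrix([[np.cos(yaw),np.sin(yaw),0],[np.sin(yaw),-np.cos(yaw),0],[0,0,-1]])
    return ((R0.inv()*T).as_rotvec()/np.pi).round(4).tolist()+(R0.inv().apply(np.array(pos)-o["tool_pos"])/.3).round(4).tolist()
E
python3 - <<'E'
from h import *
import pickle
c=pickle.load(open("top0.pkl","rb"));g=c["img"]
for th in (190,215,235):
    m=(g.min(2)>th).astype(np.uint8);m[:,:205]=0;m[:195]=0;m[297:]=0;m[:,330:]=0
    for k in cv2.findContours(m,0,2)[0]:
        if cv2.contourArea(k)>300:
            b=cv2.boxPoints(cv2.minAreaRect(k));P=np.array([onz(c,*q,.027) for q in b]);e=[P[1]-P[0],P[2]-P[1]];e.sort(key=np.linalg.norm)
            print(th,P.mean(0).round(4),[np.linalg.norm(x).round(4) for x in e],np.degrees(np.arctan2(e[1][1],e[1][0])).round(1))
f=lambda u,v,z:onz(c,195+u/3.2,165+v/3.2,z)
P=np.array([f(77,155,.027),f(147,158,.027),f(140,307,.027),f(66,303,.027)]);print("panel crop",P.round(4).tolist(),P.mean(0))
B=np.array([f(60,342,.01),f(150,345,.01),f(165,107,.01),f(78,103,.01)]);print("base",B.round(4).tolist(),B.mean(0))
print("hole",f(103,283,.027),"ball",f(95,112,.097))
m=(g.max(2)<30).astype(np.uint8)[190:212,215:235]
n,l,s,ce=cv2.connectedComponentsWithStats(m);print(s.tolist(),ce.round(1).tolist())
print(rel([.43,-.035,.17],-.06))
E
```

```text
190 [ 0.4581 -0.0366  0.027 ] [np.float64(0.0472), np.float64(0.111)] -0.3
190 [ 0.5015 -0.167   0.027 ] [np.float64(0.0535), np.float64(0.0615)] -178.7
215 [ 0.4482 -0.0371  0.027 ] [np.float64(0.0439), np.float64(0.0896)] -2.1
215 [ 0.5016 -0.1641  0.027 ] [np.float64(0.0451), np.float64(0.0617)] -2.0
235 [ 0.4475 -0.0371  0.027 ] [np.float64(0.0424), np.float64(0.0872)] -1.9
235 [ 0.5001 -0.1646  0.027 ] [np.float64(0.0425), np.float64(0.055)] -2.0
panel crop [[0.4921, -0.017, 0.027], [0.4912, -0.06, 0.027], [0.4005, -0.0597, 0.027], [0.4019, -0.0149, 0.027]] [ 0.44642113 -0.03788648  0.027     ]
base [[0.3781, -0.0091, 0.01], [0.3775, -0.0644, 0.01], [0.5254, -0.0674, 0.01], [0.5266, -0.0127, 0.01]] [ 0.45190665 -0.03840157  0.01      ]
hole [ 0.41442243 -0.03665043  0.027     ] ball [ 0.50982043 -0.03944224  0.097     ]
[[0, 0, 20, 22, 404], [6, 6, 7, 8, 36]] [[9.5, 10.6], [9.3, 9.8]]
[-0.0006, 0.0001, 0.1387, 1.2902, -1.4464, 0.2036]
```

Emit:
carry_out(rows=[[0,0,0.03,0.1,-0.11,0,1],[0,0,0.06,0.2,-0.22,0,1],[0,0,0.09,0.3,-0.33,0,1],[0,0,0.12,0.4,-0.44,0,1],[0,0,0.131,0.5,-0.55,0,1]])

```text
t: 0.6
tool_pos: [0.3085, -0.3709, 0.2307]
tool_rot: [-3.14, 0.061, 0.0]
contact_force: [1.0, -0.5, -0.2]
opening: 0.0124
grip_force: 0.0
```

```bash
python3 -c "
from h import *
o=get_obs();print(o['t'],o['tool_pos'],o['tool_rot'],rel([.45,-.038,.15],-.035,o))"
```

```text
0.6 [ 0.30849378 -0.37090398  0.2306518 ] [-3.14018787e+00  6.07115409e-02  4.85237986e-04] [-0.0003, 0.0001, -0.0012, 0.4285, -1.1269, 0.2696]
```

Emit:
carry_out(rows=[[0,0,0,0.07,-0.15,0.03,1],[0,0,0,0.14,-0.3,0.06,1],[0,0,0,0.2,-0.45,0.1,1],[0,0,0,0.26,-0.6,0.13,1],[0,0,0,0.32,-0.75,0.16,1]])

```text
t: 1.1
tool_pos: [0.4124, -0.1493, 0.1825]
tool_rot: [-3.141, 0.057, 0.0]
contact_force: [0.7, 0.1, -0.5]
opening: -0.0001
grip_force: 0.0
```

```bash
python3 -c "
from h import *
o=get_obs();print(o['t'],o['tool_pos'],o['tool_rot'],rel([.45,-.038,.13],-.035,o))"
```

```text
1.1 [ 0.41241832 -0.1493424   0.18253914] [-3.14100191e+00  5.67503851e-02  2.44188566e-05] [-0.0, 0.0, -0.0004, 0.1118, -0.3754, 0.1752]
```

Emit:
carry_out(rows=[[0,0,0,0.06,-0.15,0.06,1],[0,0,0,0.11,-0.3,0.12,1],[0,0,0,0.11,-0.37,0.17,1],[0,0,0,0.11,-0.37,0.17,1],[0,0,0,0.11,-0.37,0.17,1]])

```text
t: 1.6
tool_pos: [0.4488, -0.0415, 0.1318]
tool_rot: [3.141, -0.054, -0.002]
contact_force: [0.6, -0.2, 0.3]
opening: 0.0001
grip_force: 0.0
```

```bash
python3 -c "
from h import *
c=get_image('wrist');cv2.imwrite('pics/w1.png',c['img'])
o=get_obs();print(o['t'],o['tool_pos'],o['tool_rot'],rel([.455,-.039,.08],-.035,o));print(proj(c,[.5095,-.0394,.097]))"
```

```text
1.65 [ 0.44938878 -0.04222569  0.13265303] [ 3.14051162e+00 -5.63544451e-02  5.46434131e-04] [0.0002, -0.0001, -0.0003, 0.0182, -0.0115, 0.1755]
[309.03238922 122.89679924]
```

View pics/w1.png

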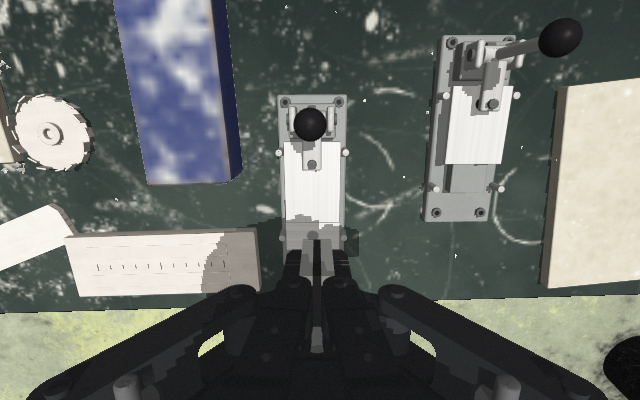

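The wrist view shows the ball at (310,124), against a prediction of (309,123). The shut fingers are in line with it, so I'll go down behind the lever and push.

Emit:
carry_out(rows=[[0,0,0,0.018,-0.01,0.09,1],[0,0,0,0.018,-0.01,0.173,1],[0,0,0,0.018,-0.01,0.173,1],[0,0,0,0.06,-0.01,0.173,1],[0,0,0,0.1,-0.01,0.173,1]])

```text
t: 2.15
tool_pos: [0.4805, -0.0411, 0.0823]
tool_rot: [3.14, -0.059, 0.004]
contact_force: [-0.2, -0.5, 0.7]
opening: 0.0002
grip_force: 0.0
```

Emit:
carry_out(rows=[[0,0,0,0.03,0,0,1],[0,0,0,0.06,0,0,1],[0,0,0,0.09,0,0,1],[0,0,0,0.12,0,0,1],[0,0,0,0.15,0,0,1]])

```text
t: 2.65
tool_pos: [0.5221, -0.0417, 0.0791]
tool_rot: [-3.141, 0.057, 0.011]
contact_force: [-5.1, -0.4, -4.4]
opening: 0.0001
grip_force: 2.6
```

Force is about 5 N, so the lever is moving. I'll keep pushing.

Emit:
carry_out(rows=[[0,0,0,0.03,0,0,1],[0,0,0,0.06,0,0,1],[0,0,0,0.08,0,0,1],[0,0,0,0.08,0,0,1]])

```text
t: 3.05
tool_pos: [0.5502, -0.0426, 0.0817]
tool_rot: [3.141, -0.056, 0.005]
contact_force: [-0.0, 0.7, -0.5]
opening: 0.0002
grip_force: 0.0
```

```bash
python3 -c "
from h import *
c=get_image('wrist');cv2.imwrite('pics/w2.png',c['img'])
o=get_obs();print(o['t'],o['tool_pos'],o['tool_rot'],o['contact_force'])"
```

```text
3.1 [ 0.54945794 -0.042443    0.08136097] [ 3.1408043e+00 -5.6202958e-02  2.9518149e-03] [-1.1757439  -0.69840213 -0.01843562]
```

View pics/w2.png

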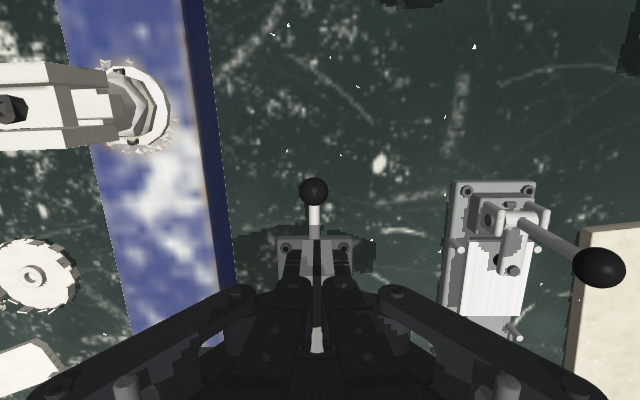

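The lever lies back with its ball at (314,191), beyond the hinge end, and the other holder is untouched. Up, back and open.

Emit:
carry_out(rows=[[0,0,0,0,0,-0.12,1],[0,0,0,-0.1,0,-0.18,0],[0,0,0,-0.24,-0.004,-0.18,-1],[0,0,0,-0.345,-0.004,-0.18,-1],[0,0,0,-0.345,-0.004,-0.18,-1]])

```text
t: 3.6
tool_pos: [0.4418, -0.0367, 0.1337]
tool_rot: [-3.141, 0.057, 0.001]
contact_force: [0.3, 0.8, 1.2]
opening: 0.0582
grip_force: 0.0
```

```bash
python3 -c "
from h import *
c=get_image('top');cv2.imwrite('pics/t3.png',cv2.resize(c['img'][165:295,195:445],None,fx=3.2,fy=3.2))
c=get_image('wrist');cv2.imwrite('pics/w3.png',c['img'])
g=c['img']
o=get_obs();print(o['t'],o['tool_pos'],o['tool_rot'],o['opening'],rel([.446,-.0375,.016],-.035,o))"
```

```text
3.7 [ 0.44496117 -0.03731779  0.13494844] [ 3.14069206 -0.05649184  0.00325814] 0.07211794173661826 [0.0001, -0.0007, -0.0003, 0.0027, 0.0003, 0.3965]
```

View pics/w3.png

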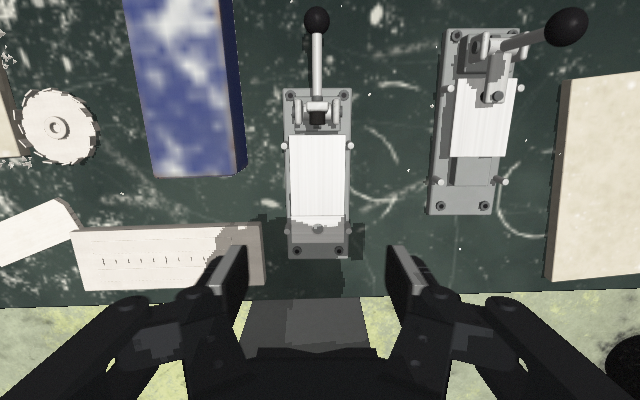

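Panel still in place (cols 288–350, rows 135–230), finger up, and the gripper is centred on it. I'm opening only about 60 mm on the way down to stay clear of the blue beam.

Emit:
carry_out(rows=[[0,0,0,0.003,0,0,-0.41],[0,0,0,0.003,0,0.1,-0.41],[0,0,0,0.003,0,0.2,-0.41],[0,0,0,0.003,0,0.3,-0.41],[0,0,0,0.003,0,0.35,-0.41]])

```text
t: 4.2
tool_pos: [0.4451, -0.037, 0.0267]
tool_rot: [-3.14, 0.056, 0.006]
contact_force: [-0.4, -0.7, 0.2]
opening: 0.0607
grip_force: 0.0
```

Emit:
carry_out(rows=[[0,0,0,0,0,0.03,-0.41],[0,0,0,0,0,0.04,-0.41],[0,0,0,0,0,0.04,-0.41]])

```text
t: 4.5
tool_pos: [0.4466, -0.0375, 0.0177]
tool_rot: [3.141, -0.056, 0.001]
contact_force: [-0.1, 0.1, -0.0]
opening: 0.0602
grip_force: 0.0
```

```bash
python3 -c "
from h import *
c=get_image('wrist');cv2.imwrite('pics/w4.png',c['img'])
o=get_obs();print(o['t'],o['tool_pos'],o['tool_rot'],o['opening'],o['contact_force'],rel([.446,-.0375,.016],-.035,o))"
```

```text
4.55 [ 0.44688603 -0.03753614  0.01824801] [ 3.14079757e+00 -5.59736269e-02  2.16206144e-03] 0.060533948683825306 [-0.08828418  0.29334582  0.62825474] [0.0001, -0.0004, -0.0002, -0.003, -0.0, 0.0075]
```

View pics/w4.png

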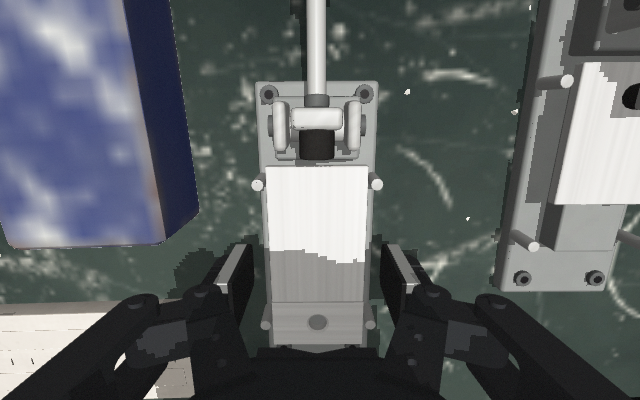

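```bash
python3 -c "
from h import *
c=get_image('wrist')
for z in (.014,.018,.022,.026,.03,.045):
  print(z,proj(c,[.458,-.0072,z]).round(),proj(c,[.436,-.0072,z]).round(),proj(c,[.458,-.0678,z]).round(),proj(c,[.436,-.0678,z]).round())"
```

```text
0.014 [255. 231.] [259. 271.] [377. 227.] [376. 267.]
0.018 [253. 234.] [257. 275.] [379. 230.] [378. 271.]
0.022 [252. 237.] [256. 279.] [380. 233.] [379. 275.]
0.026 [250. 241.] [254. 283.] [382. 236.] [381. 279.]
0.03 [248. 244.] [253. 288.] [384. 240.] [383. 283.]
0.045 [241. 260.] [246. 307.] [391. 255.] [390. 303.]
```

The pad tips (about (252,244) and (384,243)) are roughly 10 mm behind the TCP at this opening. I'll go down a bit further and grip.

Emit:
carry_out(rows=[[0,0,0,0,0,0.022,-0.41],[0,0,0,0,0,0.022,0.1],[0,0,0,0,0,0.022,0.1],[0,0,0,0,0,0.022,0.1],[0,0,0,0,0,0.022,0.1]], force=40)

```text
t: 5.1
tool_pos: [0.4459, -0.0373, 0.0109]
tool_rot: [3.141, -0.056, 0.0]
contact_force: [0.5, -0.9, 0.0]
opening: 0.0427
grip_force: 40.8
```

Emit:
carry_out(rows=[[0,0,0,0,0,-0.04,0.1],[0,0,0,0,0,-0.12,0.1],[0,0,0,0,0,-0.25,0.1],[0,0,0,0,0,-0.4,0.1],[0,0,0,0,0,-0.5,0.1]])

```text
t: 5.6
tool_pos: [0.4467, -0.0375, 0.1649]
tool_rot: [3.14, -0.056, 0.007]
contact_force: [0.3, -0.1, -0.4]
opening: 0.0431
grip_force: 40.9
```

```bash
python3 -c "
from h import *
c=get_image('wrist');cv2.imwrite('pics/w5.png',c['img'])
o=get_obs();print(o['t'],o['tool_pos'],o['opening'],o['grip_force'],o['contact_force'],rel([.444,-.3405,.15],-.035,o))"
```

```text
5.65 [ 0.44948592 -0.03818675  0.17013042] 0.042792378154344224 40.959248542785645 [ 3.04169261 -0.2476128   2.96294978] [0.0008, -0.0039, -0.0002, 0.0168, 1.0075, 0.07]
```

View pics/w5.png

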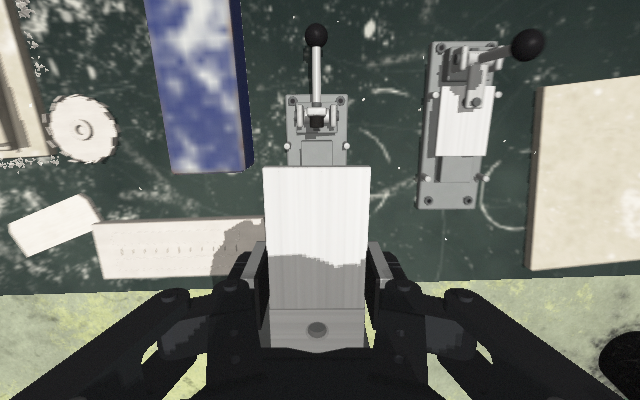

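The panel is held (far edge at row 167, cols 263–370) and the finger stays up. Moving across to the board.

Emit:
carry_out(rows=[[0,0,0,0,0.1,0,0.1],[0,0,0,0,0.25,0,0.1],[0,0,0,0,0.4,0,0.1],[0,0,0,0,0.55,0,0.1],[0,0,0,0,0.68,0,0.1]])

```text
t: 6.15
tool_pos: [0.438, -0.2432, 0.1613]
tool_rot: [3.141, -0.057, 0.001]
contact_force: [0.7, 0.5, -0.9]
opening: 0.0429
grip_force: 41.0
```

Emit:
carry_out(rows=[[0,0,0,0.01,0.12,0,0.1],[0,0,0,0.02,0.24,0.05,0.1],[0,0,0,0.02,0.325,0.15,0.1],[0,0,0,0.02,0.325,0.2,0.1],[0,0,0,0.02,0.325,0.2,0.1]])

```text
t: 6.65
tool_pos: [0.4391, -0.3371, 0.0976]
tool_rot: [-3.136, 0.058, 0.007]
contact_force: [-0.2, 0.3, -1.7]
opening: 0.0429
grip_force: 41.1
```

```bash
python3 -c "
from h import *
c=get_image('wrist');cv2.imwrite('pics/w6.png',c['img'])
o=get_obs();print(o['t'],o['tool_pos'],o['tool_rot'],o['opening'],o['grip_force'],rel([.445,-.3405,.04],-.035,o))
p=o['tool_pos'];s=Ro.from_rotvec(o['tool_rot'])
for dz in (.004,.008,.012,.016):
  print(dz,[proj(c,p+s.apply([x+.0015,y,-dz-.0025])).round().tolist() for x,y in((.045,-.022),(.045,.022),(-.0325,0))])"
```

```text
6.7 [ 0.44013377 -0.33743062  0.09943269] [-3.13812293  0.05616289  0.00393468] 0.04275296278744081 41.12397909164429 [-0.0009, 0.0008, -0.0003, 0.0171, 0.0102, 0.198]
0.004 [[265.0, 160.0], [369.0, 160.0], [317.0, 316.0]]
0.008 [[264.0, 162.0], [371.0, 162.0], [317.0, 321.0]]
0.012 [[262.0, 163.0], [372.0, 163.0], [317.0, 327.0]]
0.016 [[261.0, 165.0], [374.0, 165.0], [317.0, 333.0]]
```

View pics/w6.png

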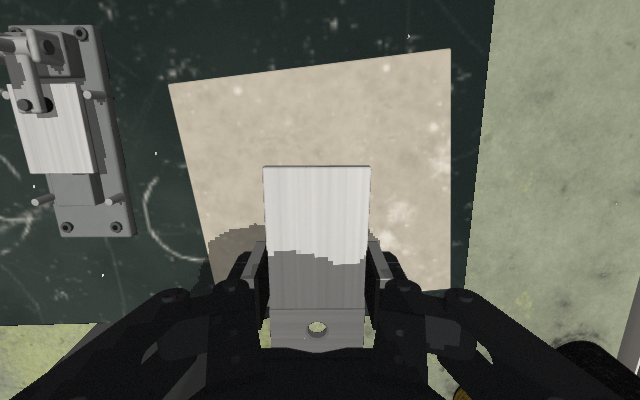

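The panel is gripped and near level over the board (far edge row 167, hole (317,330)). Now lowering.

Emit:
carry_out(rows=[[0,0,0,0.017,0.01,0.1,0.1],[0,0,0,0.017,0.01,0.2,0.1],[0,0,0,0.017,0.01,0.25,0.1],[0,0,0,0.017,0.01,0.275,0.1],[0,0,0,0.017,0.01,0.275,0.1]])

```text
t: 7.2
tool_pos: [0.4461, -0.3414, 0.0183]
tool_rot: [-3.141, 0.055, 0.001]
contact_force: [-0.3, -0.4, -1.4]
opening: 0.0428
grip_force: 41.1
```

Emit:
carry_out(rows=[[0,0,0,0,0,0.01,0.1],[0,0,0,0,0,0.01,0.1]])

```text
t: 7.4
tool_pos: [0.4468, -0.3426, 0.0166]
tool_rot: [3.14, -0.056, 0.002]
contact_force: [0.1, -0.7, -2.0]
opening: 0.0428
grip_force: 41.1
```

Step down gently, watching for contact.

Emit:
carry_out(rows=[[0,0,0,0,0,0.008,0.1],[0,0,0,0,0,0.016,0.1],[0,0,0,0,0,0.024,0.1],[0,0,0,0,0,0.024,0.1]])

```text
t: 7.8
tool_pos: [0.4464, -0.3424, 0.01]
tool_rot: [-3.141, 0.056, 0.001]
contact_force: [-5.2, 3.6, 10.9]
opening: 0.0426
grip_force: 47.7
```

Emit:
carry_out(rows=[[0,0,0,0,0,0.007,0.1],[0,0,0,0,0,0.007,0.1]])

```text
t: 8.0
tool_pos: [0.4464, -0.3425, 0.0099]
tool_rot: [-3.14, 0.056, 0.003]
contact_force: [-11.1, 9.0, 24.3]
opening: 0.0429
grip_force: 54.7
```

Contact came at TCP z ≈ 10 mm. I'll take the load off, then release gently.

Emit:
carry_out(rows=[[0,0,0,0,0,-0.008,0.1],[0,0,0,0,0,-0.008,0.1]], force=20)

```text
t: 8.2
tool_pos: [0.4468, -0.3427, 0.01]
tool_rot: [3.14, -0.056, 0.002]
contact_force: [-2.2, 1.8, 8.5]
opening: 0.0428
grip_force: 46.3
```

Emit:
carry_out(rows=[[0,0,0,0,0,0,-0.05],[0,0,0,0,0,0,-0.15],[0,0,0,0,0,0,-0.3],[0,0,0,0,0,0,-0.4],[0,0,0,0,0,0,-0.4]])

```text
t: 8.7
tool_pos: [0.4457, -0.3417, 0.0078]
tool_rot: [-3.14, 0.056, 0.001]
contact_force: [-0.1, -0.3, 0.8]
opening: 0.06
grip_force: 0.0
```

Emit:
carry_out(rows=[[0,0,0,0,0,-0.05,-0.4],[0,0,0,0,0,-0.15,-0.4],[0,0,0,0,0,-0.3,-0.4],[0,0,0,0,0,-0.45,-0.4],[0,0,0,0,0,-0.5,-0.4]])

```text
t: 9.2
tool_pos: [0.4483, -0.3442, 0.1658]
tool_rot: [3.134, -0.056, 0.012]
contact_force: [0.8, -0.0, 0.8]
opening: 0.0596
grip_force: 0.0
```

```bash
python3 -c "
from h import *
c=get_image('wrist');s=get_image('scene')
a=cv2.resize(c['img'],(640,400));b=s['img'][150:350,150:470]
cv2.imwrite('pics/f.png',np.vstack([cv2.resize(a,(480,300)),cv2.resize(b,(480,300))]))
g=c['img'];m=(g.min(2)>215).astype(np.uint8)
for k in cv2.findContours(m,0,2)[0]:
  if cv2.contourArea(k)>800:
    P=np.array([onz(c,*q,.017) for q in cv2.boxPoints(cv2.minAreaRect(k))]);print(P.mean(0).round(4),np.linalg.norm(P[1]-P[0]).round(4),np.linalg.norm(P[2]-P[1]).round(4))
o=get_obs();print(o['t'],o['tool_pos'],o['contact_force'])"
```

```text
[ 0.4594 -0.3464  0.017 ] 0.0352 0.0642
9.3 [ 0.44771815 -0.34363292  0.16306967] [ 0.27546666  0.0794659  -1.52824641]
```

View pics/f.png

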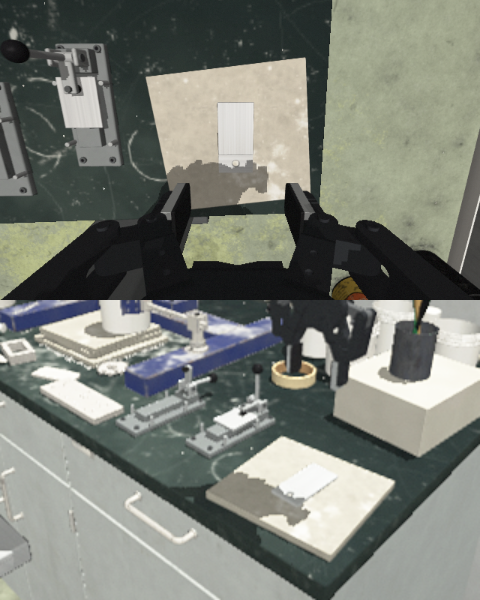

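The panel lies flat near the middle of the board, the long holder's finger is up with its lever back, and the other holder is unchanged.

```bash
python3 -c "
from station import *
print(finish_job())"
```

```text
the job is handed in; nothing more can be done
None
```

I handed the job in at about 9.3 s; no verdict came back. In the last pictures the long panel lies flat and released near the middle of the board, its finger is up, and the other holder looks unchanged; the panel may have dropped a few millimetres on release, because the fingertips seemed to touch the board first.

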